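# Brush off the tile and hold it flush in the gluing jig

## Task

Take the block brush and sweep the three copper offcuts off the blue tile, over the fence and into the jig's catch tray without touching them with the fingers, then stand the brush back on the bench on its bristles. Then take the red-handled spacer from its stand, slide its blade down to the bed in the one gap between brass stops and tile that is wide enough for it (do not force it in at the narrower stops), and push the tile flush against the fence with it. Finish while still gripping the spacer and pressing the tile firmly against the fence, and leave the jar, the loupe and the screwdriver alone.

Things in the scene. Friction and masses are not known exactly. Their poses are not given: they have to be found in the camera images.
- jig_origin (a point): Point on the fixed gluing jig at bench height. Jig axes: x runs from the brass stops across the tile to the fence and on to the catch tray, z up. Dark steel bed: x -60 to 59, y -80 to 80 mm from here, top at z 10 mm. Stops, tile and fence stand on the bed, all 16 mm high, so their tops are level at z 26 mm
- tray_in (a point): Centre of the floor of the aluminium catch tray beyond the fence, jig (97, 0, 4) mm; axes as the jig's. Inside it measures 75 (x) x 152 (y) mm; side walls reach z 26 mm over the bench, the far wall 36 mm; on the near side it is bounded only by the bed's edge and the fence on it
- fence_mid (a point): Point on the bottom edge of the fence's inner face (the face that looks at the tile), mid-length, at bed height; axes as the jig's. The fence is a fixed aluminium bar, 14 (x, from this point away from the tile) x 146 (y) x 16 mm; the tray begins at its outer face. This point is jig (45, 0, 10) mm
- stop_wide: Short fixed brass stop, the only one whose gap to the tile takes the spacer (24 mm with the tile flush, 18 to 22 at the start). 31.5 mm wide (y), 16 high; face towards the tile 16 mm along x from this origin, which is on its middle line at bed height; axes as the jig's. The three stops stand side by side at jig x -35, y -32, 0, 32 mm, in changing order
- stop_a: Long brass stop, face 32 mm along x from its origin: its gap to the tile is 8 mm when the tile is flush, less at the start. Otherwise as stop_wide
- stop_b: Long brass stop, face 30 mm along x from its origin: its gap to the tile is 10 mm when the tile is flush, less at the start. Otherwise as stop_wide
- tile_center (a point): Centre of the loose blue stone tile, 40 (x) x 140 (y) x 16 mm, about 240 g, flat on the bed between stops and fence; at the start 3 to 5 mm short of the fence and at most 0.7 degree askew. Flush, it its centre lies 20 mm in front of fence_mid (jig x 25 mm); pushed off-centre it first turns a little, then a firm push squares it up to the fence
- scrap_a_center (a point): Centre of a copper offcut: round stub 18 mm across, 15 high, lying loose on the tile
- scrap_b_center (a point): Centre of a copper offcut: block 20 x 16 x 14 mm, lying loose on the tile
- scrap_c_center (a point): Near the centre of a copper offcut: L-shaped block 22 x 21 x 15 mm, lying loose on the tile
- brush_center (a point): Centre (30 mm over its foot) of the block brush, standing on its bristles: 28 (x) x 112 (y, long side) x 60 mm high; stiff black bristle block 22 x 106 mm up to 25 mm, wooden grip 28 mm wide (x) from 25 to 60 mm. 130 g. Grasp the wood across its 28 mm, from above
- spacer_grip (a point): Centre of the spacer's red handle, 26 (x) x 26 (y) x 40 mm, 60 mm above the tip of its blade; z up. Grasp it from above. 70 g. At the start the spacer stands upright in the slot of its stand, about 1.5 mm of play each side, handle centre 71 mm over the bench; draw it straight up by 25 mm or more to free it
- spacer_tip (a point): Middle of the lower end of the spacer's white blade, 60 mm below the handle's centre. The blade is 13 mm thick (x), 18 wide (y), 40 long, with a half-round lower edge (radius 6.5 mm, along y). It goes into the gap with its 13 mm thickness along jig x
- stand: Dark wooden stand for the spacer, 100 (x) x 80 (y) x 36 mm high, fixed; origin at its underside's centre; slot in the middle of its top, 25 mm deep
- jar: Bystander: amber glass jar, 52 mm across, 60 mm high, origin under its centre
- loupe: Bystander: black loupe standing on the bench, 44 mm across, 34 mm high, origin under its centre
- driver: Bystander: screwdriver with yellow handle lying on the bench, 150 mm along its x, 26 mm thick, origin under its middle
Mind the look-alikes: they are no part of the job. What is shaped like the part that bears brush_center but turquoise is not meant.

How it is judged:
By the outcome, as a careful person would: the job done as asked, in the order asked, and still so for the second after the job is handed in, while the arm keeps its last pose, push and grip.
It also fails if it takes over 64 s, if anything falls off the work surface, if the arm or the gripper's body presses on something with over 40 N, if the wrist force passes 120 N, or if a joint passes its speed limit or range.

## Robot

A 7-joint arm with a two-finger parallel gripper is mounted at the origin on the work surface. World frame = base frame: x ahead of the robot, y to its left, z up, the work surface at z = 0. Lengths are in m, angles in degrees, forces in N, time in s.
With the tool pointing down it reaches from about 0.375 to 0.925 m from the base axis. Payload 3.1 kg.
Tool frame: the origin (TCP) lies midway between the tips of the shut fingers; the grasp point (between the pads) lies 19 mm behind it; z points along the fingers, y is the line along which they close (so a half turn about z gives the same grasp; the last joint's range is limited). The gripper opens to 85 mm and grips with 20 to 120 N. Pads are 22 mm wide; open, the fingers measure 114 mm over their backs; the gripper's body (76 mm by 85 mm) begins 54 mm behind the grasp point. The pads swing forward as they close: fully open they stand 13 mm farther back than shut.
Start: joints at [61.891, 21.939, 2.515, 91.553, -1.026, 66.532, -2.859], TCP at [0.249, -0.6, 0.231] pointing down, gripper open.
Joint ranges: [-149.38, 149.38], [-23.57, 123.04], [-84.95, 90], [0, 143.3], [-89.99, 269.99], [3.08, 112.72], [-163.45, 163.45]. Speed limits (degrees/s): [159.86, 159.86, 180, 180, 180, 180, 180].

## Interface

Orientations are given as a 3x3 rotation matrix whose columns are the frame's x, y, z axes.
In Python, from workcell import robot gives the robot as it stands.
- The arm moves only by the shell command python3 -m crank 'ROWS' [OPENING]. ROWS is JSON, a list of rows, each a list of 4 numbers: the shift along the world's x, y, z in mm, then the turn about the world's z in rad. A call has exactly 5 rows; each row shifts and turns the commanded pose from where the row before left it; what a row does not reach is not made up. A row lasts 1/10 s, in which the tool goes at most 50 mm and 8.59 degrees, less where a joint would pass 70% of its speed; a pose out of reach is approached as far as the arm can. A call is refused whole if a number of a shift passes 50 or a number of a turn 0.15, either way. A call with a gripper value outside its range is refused whole. OPENING is the finger opening in mm, from 0 to 85.4, set as the call begins (- or left out, the last holds). The fingers move at their own pace and stop on an object; the grip force is fixed at half the most. Time passes only in rows, so rows that do not move let the fingers close, or fill a call up. It gives the time, the measured TCP pose, the force, the opening and the grip force at its end, in the units of the state.
- robot.read_state(): the state, without advancing time (a new reading comes with each control period).
- robot.grab_frame(name): name is "side" or "top"; returns (picture, depth): 480x640x3 uint8, red, green, blue; 480x640 float32, m along the optical axis (not along the pixel's ray), 0 where there is no reading.
- robot.calibration(name): a dict with "fx", "fy", "cx", "cy" (pixels), "k1" (the pictures are not rectified: a ray, as slopes to the right and down, at radius r is drawn at 1 + k1 r^2 times it, then the intrinsics apply), "rvec" (rotation vector, rad) and "tvec" (3), from world to camera coordinates, as OpenCV has them. Camera axes: x right, y down, z forward; pixel columns grow to the right and rows downward; lengths in m; the calibration is good to about 2 mm. A picture is of the moment at which its call begins. calibration takes no time and is no camera call.
- robot.close_job(): hands the job in; it is judged then, once.
The state is a dict: "time_s": time; "qpos": joint angles; "dq": joint speeds; "tau": joint torques, N m; "tool_pos": TCP position; "eef_rot": TCP orientation; "contact_force": force on the tool from outside, world axes, zero at the start; "torque": the same for the moment, N m; "width": opening from 0.0 (shut) to 1.0 (fully open); "finger_force": force on a finger pad.
Only numpy, scipy, OpenCV 4.12 (cv2) and the standard library are available. Lean on these libraries where they do the work, as an engineer would, in place of code of your own. Each camera call takes 0.05 s, during which the arm holds its last target. There are 200 camera calls.

## Working session

There is one attempt and no reset: what is moved stays moved. The work goes in short steps, Python scripts to look and compute and a shell command to move; the robot and the scene stay as the last step left them, time stands still between calls to the robot, and variables do not carry over. Pictures are saved under pics/ and viewed, at most 10 in all, crops included, and the job is handed in when it is done.

```bash
mkdir -p pics; cat > h.py <<'E'
import numpy as np, cv2
from workcell import robot
def grab(n):
    p,d=robot.grab_frame(n); np.save(f'pics/{n}_p.npy',p); np.save(f'pics/{n}_d.npy',d); return p,d
def cal(n):
    c=robot.calibration(n); R=cv2.Rodrigues(np.array(c['rvec'],float))[0]; return c,R,np.array(c['tvec'],float).ravel()
def rays(n,px):
    c,R,t=cal(n); px=np.array(px,float).reshape(-1,1,2)
    K=np.array([[c['fx'],0,c['cx']],[0,c['fy'],c['cy']],[0,0,1]])
    u=cv2.undistortPoints(px,K,np.array([c['k1'],0,0,0,0.]),).reshape(-1,2)
    d=np.c_[u,np.ones(len(u))]@R; return -R.T@t,d
def plane(n,px,z):
    o,d=rays(n,px); s=(z-o[2])/d[:,2]; return o+d*s[:,None]
def proj(n,P):
    c,R,t=cal(n); K=np.array([[c['fx'],0,c['cx']],[0,c['fy'],c['cy']],[0,0,1]])
    return cv2.projectPoints(np.array(P,float).reshape(-1,3),R,t,K,np.array([c['k1'],0,0,0,0.]))[0].reshape(-1,2)
def cloud(n,d):
    v,u=np.mgrid[:480,:640]; o,r=rays(n,np.c_[u.ravel(),v.ravel()]); P=o+r*d.ravel()[:,None]; P[d.ravel()==0]=np.nan
    return P.reshape(480,640,3)
E
python3 - <<'E'
from h import *
for n in ('top','side'):
    p,d=grab(n); cv2.imwrite(f'pics/{n}0.png',p[:,:,::-1]); c,R,t=cal(n); print(n,c['fx'],-R.T@t,R[2])
s=robot.read_state(); print(s['time_s'],s['tool_pos'],s['eef_rot'],s['contact_force'],s['width'])
E
```

```text
top 538.854874028327 [ 0.38845202 -0.00526176  1.26469892] [ 0.10617571 -0.00914327 -0.99430534]
side 546.9847188876136 [-0.00218293 -0.79565531  1.16321216] [ 0.37193533  0.55071434 -0.74724684]
0.1 [ 0.24847824 -0.59968172  0.23001182] [[ 9.23828842e-01  3.82804484e-01 -9.99153644e-04]
 [ 3.82805780e-01 -9.23826233e-01  2.19682797e-03]
 [-8.20887490e-05 -2.41197483e-03 -9.99997088e-01]] [ 1.03611068 -0.74679137 -0.1347147 ] 0.997448082891941
```

View pics/top0.png

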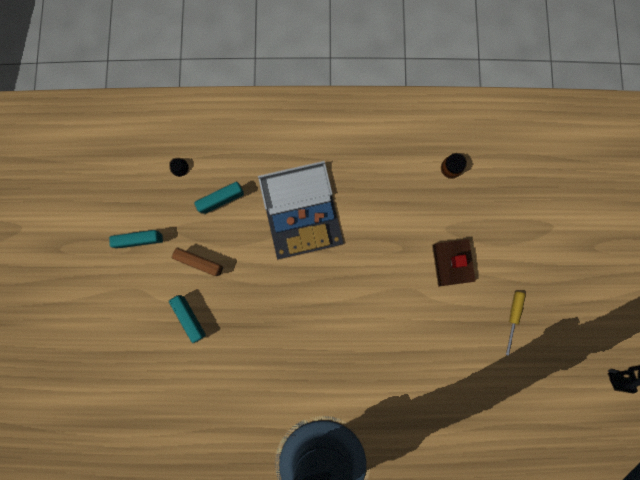

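View pics/side0.png

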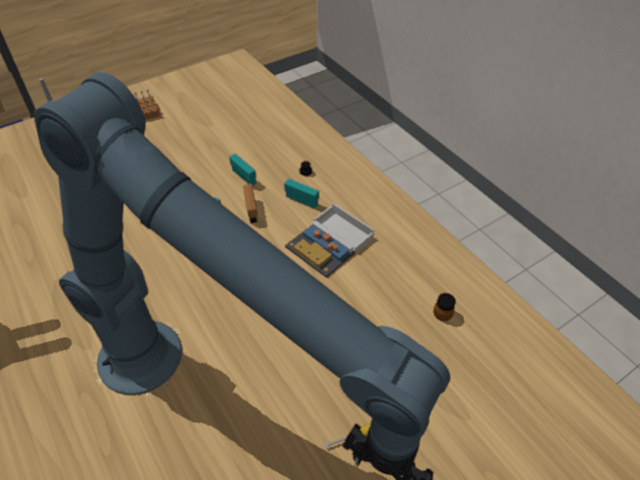

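The top view shows the brown brush at about (197,262) with turquoise decoys around it. The jig is at (303,212), with its stops at (308,238) and offcuts at (291,220), (303,213) and (320,217). The spacer handle is at (460,261) in its stand. Next I measure these.

```bash
cat > m.py <<'E'
from h import *
p=np.load('pics/top_p.npy'); d=np.load('pics/top_d.npy'); P=cloud('top',d)
hsv=cv2.cvtColor(p,cv2.COLOR_RGB2HSV); H,S,V=[hsv[...,i].astype(int) for i in range(3)]
print('bench z',np.nanmedian(P[300:340,260:400,2]))
def roi(m,x0,x1,y0,y1):
    r=np.zeros_like(m); r[y0:y1,x0:x1]=m[y0:y1,x0:x1]; return r
def rep(name,m,z):
    m=m.astype(np.uint8); n,l,st,ce=cv2.connectedComponentsWithStats(m)
    for i in range(1,n):
        if st[i,4]<12: continue
        ys,xs=np.where(l==i); W=plane('top',np.c_[xs,ys],z)
        c,wh,a=cv2.minAreaRect((W[:,:2]*1000).astype(np.float32))
        zz=np.nanmedian(P[ys,xs,2])
        print(name,ce[i].round(1),st[i,4],'mean',(W.mean(0)*1000).round(1)[:2],'rect',np.round(c,1),np.round(wh,1),round(a,1),'z',(zz*1000).round(1))
Z=P[...,2]
rep('brush',roi((Z>.045)&(Z<.075),165,230,240,285),.06)
rep('red',roi((H<8)|(H>172),440,480,240,275)*1*0+roi((((H<8)|(H>172))&(S>180)&(V>90)),430,480,235,290),.091)
rep('brass',roi((H>15)&(H<28)&(S>120)&(V>110)&(Z>.018),275,340,215,255),.026)
rep('blue',roi((H>100)&(H<125)&(S>100)&(V>60),255,350,190,250),.026)
rep('copper',roi((H<14)&(S>90)&(V>90),255,350,195,235),.041)
rep('jig',roi(Z>.006,235,365,150,270),.026)
rep('stand',roi((Z>.025)&(Z<.045),420,490,225,300),.036)
E
python3 m.py; python3 - <<'E'
from h import *
p=np.load('pics/top_p.npy')[145:275,235:365]
cv2.imwrite('pics/jigcrop.png',cv2.resize(p[:,:,::-1],None,fx=4.5,fy=4.5,interpolation=cv2.INTER_CUBIC))
E
```

```text
bench z -0.0011984968971280319
brush [195.9 261.1] 617 mean [465.7 283.5] rect [465.8 283.5] [113.3  28.6] 67.4 z 58.5
red [460.5 260.7] 109 mean [ 462.7 -304.4] rect [ 462.9 -304.4] [22.3 23.2] 7.7 z 89.9
brass [308.3 238.4] 644 mean [519.9  31.7] rect [521.  35.] [48.4 93.6] 13.3 z 25.1
blue [301.8 216.9] 753 mean [570.   46.8] rect [570.3  44.9] [ 40.8 140. ] 13.0 z 25.1
copper [301.4 213.4] 47 mean [575.9  47.1] rect [575.8  47. ] [16.3 11.5] 0.1 z 39.1
copper [318.  216.4] 53 mean [568.9   9.1] rect [567.6   6.9] [18.4 18.5] 89.9 z 39.7
copper [290.  220.5] 40 mean [559.6  73.3] rect [559.6  73.3] [14.7 14.6] 44.8 z 39.7
jig [302.8 219.7] 3845 mean [563.8  44.6] rect [587.7  50.5] [200.2 160.1] 12.9 z 23.7
jig [238.  190.4] 105 mean [633.2 196.4] rect [634.3 194. ] [38.1 18.8] 1.0 z 55.7
stand [453.9 262. ] 1366 mean [ 463.5 -302.8] rect [ 463.9 -303.9] [100.4  84.2] 7.2 z 34.9
```

View pics/jigcrop.png

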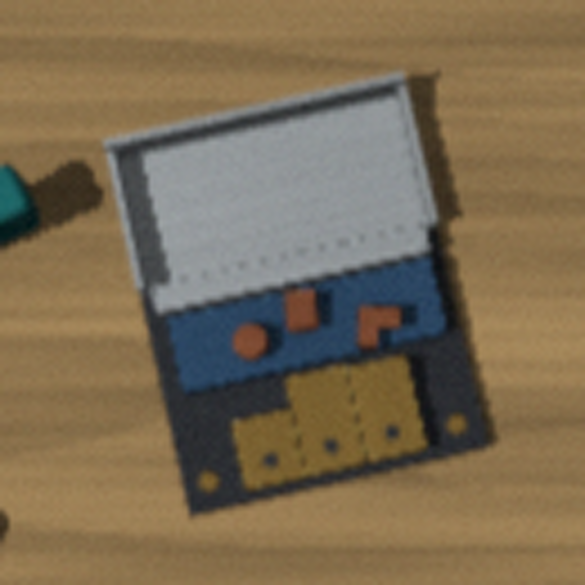

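The crop shows the short (wide) stop on the left, which is jig +y. The tile is blue with three offcuts on it, and the jig yaw is about 13°. The sizes match: brush 113x28.6, tile 41x140, stand 100x84. Next I move above the brush.

```bash

python3 -m crank '[[23,40,0,0.05],[23,40,0,0.05],[23,40,0,0.05],[23,40,0,0.05],[23,40,0,0.05]]'
python3 -m crank '[[23,40,0,0.05],[23,40,0,0.05],[23,40,0,0.05],[23,40,0,0.05],[23,40,0,0.05]]'
```

```text
time_s: 0.6
tool_pos: [0.3641, -0.3985, 0.2307]
eef_rot: [[0.799, 0.601, -0.001], [0.601, -0.799, 0.001], [-0.0, -0.001, -1.0]]
contact_force: [0.5, -0.8, 0.4]
width: 0.997
finger_force: 0.0
time_s: 1.1
tool_pos: [0.479, -0.1987, 0.231]
eef_rot: [[0.626, 0.78, -0.001], [0.78, -0.626, -0.0], [-0.0, -0.0, -1.0]]
contact_force: [0.4, -1.5, -0.4]
width: 0.999
finger_force: 0.0
```

```bash

python3 -m crank '[[-1,32,0,0.02],[-1,32,0,0.02],[-1,32,0,0.02],[-1,32,0,0.02],[-1,32,0,0.02]]'
python3 -m crank '[[-1,32,0,0.02],[-1,32,0,0.02],[-1,32,0,0.02],[-1,32,0,0.02],[-1,32,0,0.02]]'
python3 -m crank '[[-1,32,0,0.02],[-1,32,0,0.02],[-1,32,0,0.02],[-1,32,0,0.02],[0,34,0,0]]'
python3 -m crank '[[0,0,-20,0],[0,0,-20,0],[0,0,-10,0],[0,0,-10,0],[0,0,0,0]]'
python3 - <<'E'
from h import *
for n in ('top','side'):
    p,d=grab(n)
p=np.load('pics/top_p.npy')[200:320,130:280]; q=np.load('pics/side_p.npy')[120:270,170:330]
cv2.imwrite('pics/b1.png',np.hstack([cv2.resize(p,(400,320)),cv2.resize(q,(400,320))])[:,:,::-1])
s=robot.read_state(); print(s['tool_pos'])
E
```

```text
time_s: 1.6
tool_pos: [0.4732, -0.0392, 0.2308]
eef_rot: [[0.546, 0.838, -0.001], [0.838, -0.546, -0.0], [-0.0, -0.001, -1.0]]
contact_force: [1.0, -0.5, 0.2]
width: 1.001
finger_force: 0.0
time_s: 2.1
tool_pos: [0.4682, 0.1205, 0.2309]
eef_rot: [[0.459, 0.888, -0.001], [0.888, -0.459, -0.0], [-0.001, -0.0, -1.0]]
contact_force: [0.2, -0.7, 0.4]
width: 1.0
finger_force: 0.0
time_s: 2.6
tool_pos: [0.4644, 0.282, 0.2307]
eef_rot: [[0.388, 0.922, -0.001], [0.922, -0.388, -0.001], [-0.001, -0.0, -1.0]]
contact_force: [0.9, 0.6, 0.3]
width: 1.0
finger_force: 0.0
time_s: 3.1
tool_pos: [0.464, 0.2804, 0.1698]
eef_rot: [[0.388, 0.922, -0.003], [0.922, -0.388, -0.002], [-0.002, -0.002, -1.0]]
contact_force: [-0.7, -0.2, 0.0]
width: 1.002
finger_force: 0.0
[0.46513752 0.28138625 0.17155957]
```

View pics/b1.png

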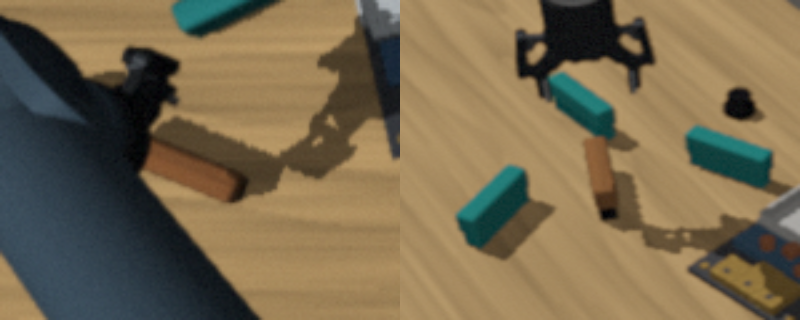

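The side view confirms that the gripper is over the brown brush, with the bristle end at about (607,212) in the crop. I lower and grip.

```bash

python3 -m crank '[[1,2,-35,0],[0,0,-35,0],[0,0,-35,0],[0,0,-25,0],[0,0,-16,0]]'
python3 -m crank '[[0,0,0,0],[0,0,0,0],[0,0,0,0],[0,0,0,0],[0,0,0,0]]' 15
python3 -m crank '[[0,0,0,0],[0,0,0,0],[0,0,0,0],[0,0,0,0],[0,0,0,0]]'
```

```text
time_s: 3.7
tool_pos: [0.4658, 0.283, 0.0242]
eef_rot: [[0.388, 0.922, -0.001], [0.922, -0.388, -0.001], [-0.001, -0.0, -1.0]]
contact_force: [0.2, -0.2, 0.5]
width: 1.002
finger_force: 0.0
time_s: 4.2
tool_pos: [0.4674, 0.2846, 0.0271]
eef_rot: [[0.388, 0.922, 0.003], [0.922, -0.388, 0.002], [0.003, 0.002, -1.0]]
contact_force: [-0.2, -0.2, 3.8]
width: 0.316
finger_force: 60.2
time_s: 4.7
tool_pos: [0.4674, 0.2846, 0.0271]
eef_rot: [[0.388, 0.922, 0.003], [0.922, -0.388, 0.002], [0.003, 0.002, -1.0]]
contact_force: [0.1, -0.3, 6.8]
width: 0.324
finger_force: 60.4
```

```bash

python3 -m crank '[[0,0,10,0],[0,0,20,0],[0,0,20,0],[0,0,20,0],[0,0,15,0]]'
python3 -m crank '[[5.4,-25,0,0.062],[5.4,-25,0,0.062],[5.4,-25,0,0.062],[5.4,-25,0,0.062],[5.4,-25,0,0.062]]'
python3 -m crank '[[5.4,-25,0,0.062],[5.4,-25,0,0.062],[5.4,-25,0,0.062],[5.4,-25,0,0.062],[5.4,-25,0,0.062]]'
python3 -m crank '[[0,0,0,0],[0,0,0,0],[0,0,0,0],[0,0,0,0],[0,0,0,0]]'
python3 - <<'E'
from h import *
for n in ('top','side'): p,d=grab(n)
p=np.load('pics/top_p.npy')[140:280,230:380]; q=np.load('pics/side_p.npy')[150:290,250:400]
cv2.imwrite('pics/b2.png',np.hstack([cv2.resize(p,(400,373)),cv2.resize(q,(400,373))])[:,:,::-1])
s=robot.read_state(); print(s['tool_pos'])
E
```

```text
time_s: 5.2
tool_pos: [0.4657, 0.2834, 0.1116]
eef_rot: [[0.387, 0.922, 0.0], [0.922, -0.387, 0.0], [0.0, 0.0, -1.0]]
contact_force: [0.2, 0.1, -1.2]
width: 0.318
finger_force: 59.5
time_s: 5.7
tool_pos: [0.4924, 0.1572, 0.1103]
eef_rot: [[0.085, 0.996, -0.001], [0.996, -0.085, -0.001], [-0.001, -0.001, -1.0]]
contact_force: [0.8, 0.1, -1.5]
width: 0.321
finger_force: 59.5
time_s: 6.2
tool_pos: [0.5194, 0.0323, 0.1103]
eef_rot: [[-0.223, 0.975, -0.001], [0.975, 0.223, -0.0], [-0.0, -0.001, -1.0]]
contact_force: [-0.8, -0.6, -1.4]
width: 0.322
finger_force: 59.5
time_s: 6.7
tool_pos: [0.5196, 0.0349, 0.1104]
eef_rot: [[-0.222, 0.975, -0.0], [0.975, 0.222, 0.0], [0.0, 0.0, -1.0]]
contact_force: [-0.5, 0.4, -1.6]
width: 0.319
finger_force: 59.5
[0.51964583 0.0344066  0.1103135 ]
```

View pics/b2.png

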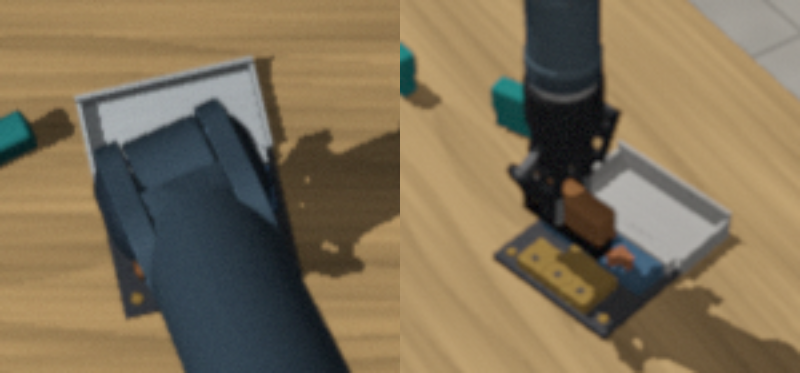

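The brush is parallel to the jig and behind the offcuts. I lower it to about 4 mm over the tile and sweep along jig x.

```bash

python3 -m crank '[[0.7,-3,-15,0],[0,0,-15,0],[0,0,-13,0],[0,0,-10,0],[0,0,0,0]]'
python3 -m crank '[[6.8,1.6,0,0],[6.8,1.6,0,0],[6.8,1.6,0,0],[6.8,1.6,0,0],[6.8,1.6,0,0]]'
python3 -m crank '[[6.8,1.6,0,0],[6.8,1.6,0,0],[6.8,1.6,0,0],[6.8,1.6,0,0],[6.8,1.6,0,0]]'
python3 -m crank '[[6.8,1.6,0,0],[6.8,1.6,0,0],[6.8,1.6,0,0],[6.8,1.6,0,0],[6.8,1.6,0,0]]'
python3 -m crank '[[6.8,1.6,0,0],[6.8,1.6,0,0],[6.8,1.6,0,0],[0,0,0,0],[0,0,0,0]]'
```

```text
time_s: 7.3
tool_pos: [0.5184, 0.0304, 0.0548]
eef_rot: [[-0.22, 0.975, -0.005], [0.975, 0.22, 0.0], [0.001, -0.005, -1.0]]
contact_force: [0.1, -0.1, -1.1]
width: 0.32
finger_force: 59.4
time_s: 7.8
tool_pos: [0.5554, 0.0387, 0.0577]
eef_rot: [[-0.22, 0.975, 0.001], [0.975, 0.22, -0.0], [-0.0, 0.001, -1.0]]
contact_force: [-0.5, -0.6, -1.1]
width: 0.318
finger_force: 59.5
time_s: 8.3
tool_pos: [0.589, 0.0466, 0.0572]
eef_rot: [[-0.22, 0.975, -0.0], [0.975, 0.22, -0.0], [0.0, -0.0, -1.0]]
contact_force: [-1.1, 0.0, 0.1]
width: 0.318
finger_force: 59.5
time_s: 8.8
tool_pos: [0.6231, 0.0547, 0.0572]
eef_rot: [[-0.22, 0.975, 0.0], [0.975, 0.22, 0.0], [0.0, 0.0, -1.0]]
contact_force: [0.5, 0.1, -1.8]
width: 0.318
finger_force: 59.5
time_s: 9.3
tool_pos: [0.6429, 0.0594, 0.0572]
eef_rot: [[-0.22, 0.975, -0.0], [0.975, 0.22, 0.0], [0.0, -0.0, -1.0]]
contact_force: [-0.6, -1.1, -2.0]
width: 0.315
finger_force: 59.5
```

```bash

python3 -m crank '[[0,0,12,0],[0,0,15,0],[0,0,15,0],[0,0,12,0],[-10,10,0,-0.03]]'
python3 -m crank '[[-18,23,0,-0.06],[-18,23,0,-0.06],[-18,23,0,-0.06],[-18,23,0,-0.06],[-18,23,0,-0.06]]'
python3 -m crank '[[-18,23,0,-0.06],[-18,23,0,-0.06],[-16,23,0,-0.06],[-15,23,0,-0.06],[-15,23,0,-0.06]]'
python3 - <<'E'
from h import *
for n in ('top','side'): p,d=grab(n)
p=np.load('pics/top_p.npy')[140:280,230:380]; q=np.load('pics/side_p.npy')[150:290,250:400]
cv2.imwrite('pics/b3.png',np.hstack([cv2.resize(p,(400,373)),cv2.resize(q,(400,373))])[:,:,::-1])
s=robot.read_state(); print(s['tool_pos'])
E
```

```text
time_s: 9.8
tool_pos: [0.6368, 0.0673, 0.1153]
eef_rot: [[-0.186, 0.982, 0.008], [0.983, 0.186, -0.001], [-0.002, 0.007, -1.0]]
contact_force: [0.8, -0.8, -0.8]
width: 0.315
finger_force: 59.5
time_s: 10.3
tool_pos: [0.5426, 0.1854, 0.1128]
eef_rot: [[0.11, 0.994, 0.002], [0.994, -0.11, 0.0], [0.001, 0.002, -1.0]]
contact_force: [0.4, -0.5, -1.0]
width: 0.32
finger_force: 59.5
time_s: 10.8
tool_pos: [0.4606, 0.3006, 0.1127]
eef_rot: [[0.399, 0.917, 0.002], [0.917, -0.399, 0.001], [0.001, 0.001, -1.0]]
contact_force: [-0.2, 0.0, -2.0]
width: 0.32
finger_force: 59.4
[0.45762972 0.30506011 0.11318368]
```

View pics/b3.png

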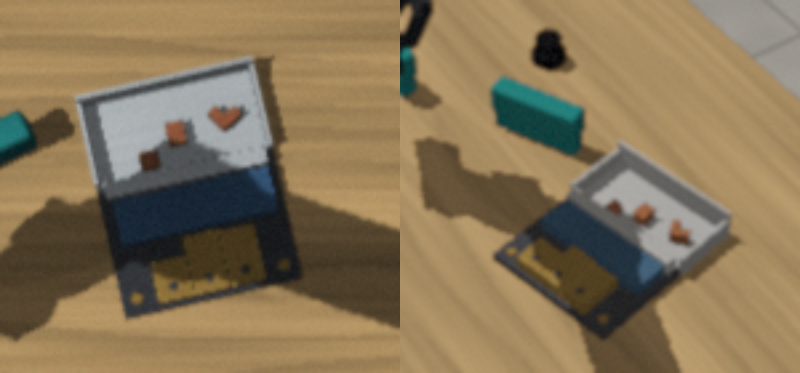

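All three offcuts lie in the tray, at about (150,160), (177,132) and (225,117) in the crop. I put the brush down at its old spot.

```bash

python3 -m crank '[[4,-10,-15,0],[4,-11,-20,0],[0,0,-20,0],[0,0,-15,0],[0,0,-9,0]]'
python3 -m crank '[[0,0,0,0],[0,0,-2,0],[0,0,-2,0],[0,0,-1,0],[0,0,0,0]]'
```

```text
time_s: 11.4
tool_pos: [0.4689, 0.2758, 0.0303]
eef_rot: [[0.399, 0.917, -0.002], [0.917, -0.399, -0.002], [-0.003, -0.001, -1.0]]
contact_force: [0.5, 0.8, -1.5]
width: 0.316
finger_force: 59.5
time_s: 11.9
tool_pos: [0.4691, 0.2786, 0.0277]
eef_rot: [[0.396, 0.918, 0.001], [0.918, -0.396, 0.0], [0.001, 0.001, -1.0]]
contact_force: [-0.3, -0.0, -0.8]
width: 0.317
finger_force: 59.5
```

```bash

python3 -m crank '[[0,0,-1,0],[0,0,0,0],[0,0,-1,0],[0,0,0,0],[0,0,0,0]]'
```

```text
time_s: 12.4
tool_pos: [0.4693, 0.2786, 0.0271]
eef_rot: [[0.397, 0.918, 0.001], [0.918, -0.397, -0.001], [-0.0, 0.001, -1.0]]
contact_force: [-3.8, -2.2, 11.5]
width: 0.322
finger_force: 61.2
```

```bash

python3 -m crank '[[0,0,0.7,0],[0,0,0,0],[0,0,0,0],[0,0,0,0],[0,0,0,0]]' 70
python3 -m crank '[[0,0,10,0],[0,0,25,0],[0,0,35,0],[0,0,45,0],[0,0,45,0]]' 85
python3 -m crank '[[0,-38,0,0.05],[0,-38,0,0.05],[0,-38,0,0.05],[0,-38,0,0.05],[0,-38,0,0.05]]'
python3 -m crank '[[0,-38,0,0.05],[0,-38,0,0.05],[0,-38,0,0.05],[0,-38,0,0.05],[0,-38,0,0.03]]'
python3 - <<'E'
from h import *
import m
Z=m.Z; m.rep('brush',m.roi((Z>.045)&(Z<.075),165,230,240,285),.06)
E
python3 - <<'E'
from h import *
for n in ('top',): p,d=grab(n)
import m
Z=m.Z; m.rep('coppertray',m.roi((m.H<14)&(m.S>90)&(m.V>50)&(Z<.04)&(Z>.004),255,350,160,210),.02)
q=p[140:300,150:350]
cv2.imwrite('pics/b4.png',cv2.resize(q,(750,600))[:,:,::-1])
E
```

```text
time_s: 12.9
tool_pos: [0.4688, 0.2782, 0.0257]
eef_rot: [[0.397, 0.918, -0.0], [0.918, -0.397, -0.0], [-0.0, -0.0, -1.0]]
contact_force: [0.9, 0.8, 1.1]
width: 0.818
finger_force: 0.0
time_s: 13.4
tool_pos: [0.4683, 0.2782, 0.1877]
eef_rot: [[0.396, 0.918, -0.001], [0.918, -0.396, -0.0], [-0.0, -0.001, -1.0]]
contact_force: [1.2, 0.4, 0.3]
width: 0.994
finger_force: 0.0
time_s: 13.9
tool_pos: [0.4688, 0.087, 0.1868]
eef_rot: [[0.155, 0.988, 0.001], [0.988, -0.155, -0.0], [0.0, 0.001, -1.0]]
contact_force: [1.0, 0.2, 0.4]
width: 0.996
finger_force: 0.0
time_s: 14.4
tool_pos: [0.4688, -0.103, 0.1868]
eef_rot: [[-0.074, 0.997, 0.001], [0.997, 0.074, -0.0], [-0.0, 0.001, -1.0]]
contact_force: [0.1, -0.2, -0.1]
width: 0.998
finger_force: 0.0
bench z -0.0012049506825473344
red [460.5 260.5] 122 mean [ 463.1 -304.4] rect [ 463.1 -304.5] [23.9 24.2] 8.1 z 89.5
brass [299.2 247.6] 137 mean [498.6  52.7] rect [497.6  47.8] [62.7 20.7] 87.3 z 24.9
blue [327.7 207.1] 78 mean [593.  -13.2] rect [590.1 -10.9] [27.3 22. ] 13.6 z 25.0
jig [302.7 219.5] 3901 mean [564.3  44.9] rect [587.6  50.5] [20
[... 991 characters left out ...]
3.4
jig [238.  190.5] 110 mean [633.  196.4] rect [634.4 194. ] [42.8 18.8] 1.0 z 55.8
jig [314.2 184. ] 76 mean [647.7  18.2] rect [649.5  17.9] [25.1 23.3] 44.4 z 17.1
jig [295.6 190.6] 69 mean [632.3  61.6] rect [631.6  60.9] [20.5 24.1] 82.3 z 16.7
jig [361.6 240.1] 272 mean [515.7 -91.5] rect [511.5 -90. ] [ 13.9 125.5] 89.4 z 525.9
stand [453.8 261.9] 1367 mean [ 463.5 -302.8] rect [ 463.9 -303.6] [100.6  84.4] 7.4 z 34.8
coppertray [314.  183.6] 51 mean [649.9  18.8] rect [649.   18.7] [23.5 14.4] 89.9 z 17.6
coppertray [295.6 189.6] 51 mean [635.8  62. ] rect [635.8  61.8] [18.5 14.8] 14.1 z 17.3
coppertray [285.7 199.8] 39 mean [611.5  85. ] rect [611.1  84.3] [14.3 14.1] 0.4 z 19.0
```

View pics/b4.png

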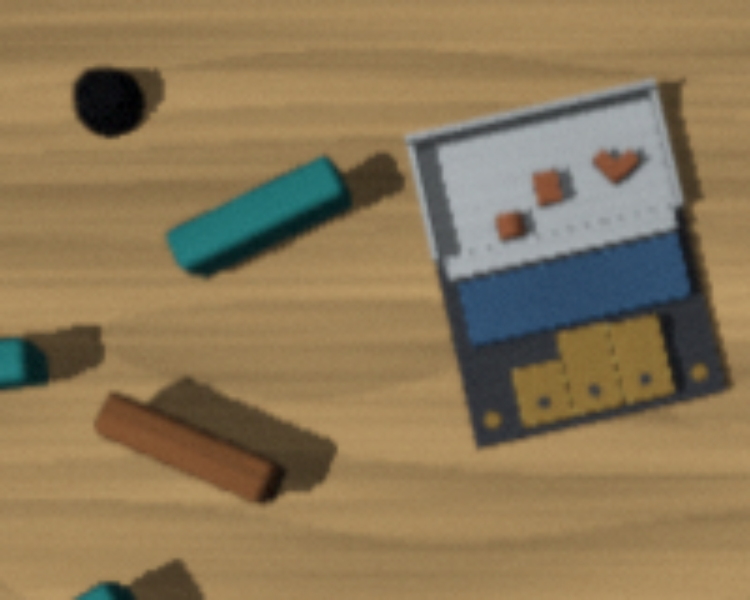

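The brush stands on its bristles at (190,450) in this crop. The offcuts lie on the tray floor and the tile is still short of the fence. Before the spacer, I check its handle with the side camera.

```bash

python3 -m crank '[[-1,-38,0,0.01],[-1,-38,0,0.01],[-1,-38,0,0.01],[-1,-38,0,0.01],[-1,-38,0,0.01]]'
python3 - <<'E'
from h import *
p,d=grab('side')
hsv=cv2.cvtColor(p,cv2.COLOR_RGB2HSV); H,S,V=[hsv[...,i].astype(int) for i in range(3)]
mk=(((H<6)|(H>174))&(S>170)&(V>80)).astype(np.uint8)
n,l,st,ce=cv2.connectedComponentsWithStats(mk)
for i in range(1,n):
    if st[i,4]>15: print(ce[i],st[i])
c=proj('side',[[.4628,-.3044,.071]])[0]; print(c)
a,b=int(c[0]),int(c[1]); q=p[b-70:b+70,a-70:a+70]
cv2.imwrite('pics/s5.png',cv2.resize(q,(600,600))[:,:,::-1])
E
```

```text
time_s: 14.95
tool_pos: [0.464, -0.2927, 0.1867]
eef_rot: [[-0.123, 0.992, 0.001], [0.992, 0.123, -0.0], [-0.0, 0.001, -1.0]]
contact_force: [-0.2, -0.5, 0.0]
width: 0.997
finger_force: 0.0
[370.96666667 338.98333333] [365 330  15  20 180]
[371.52665564 340.36914406]
```

View pics/s5.png

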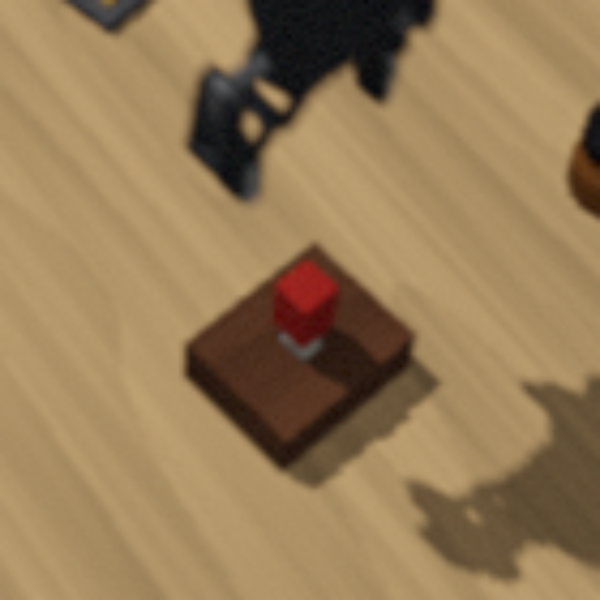

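The side view agrees within about 1 px: handle at (371,339), expected (371.5,340.4). I lower onto the handle and grip.

```bash

python3 -m crank '[[-1,-11.5,-20,0],[0,0,-30,0],[0,0,-35,0],[0,0,-30,0],[0,0,-20,0]]'
python3 -m crank '[[0,0,0,0],[0,0,0,0],[0,0,0,0],[0,0,0,0],[0,0,0,0]]' 15
python3 -m crank '[[0,0,0,0],[0,0,0,0],[0,0,0,0],[0,0,0,0],[0,0,0,0]]'
```

```text
time_s: 15.5
tool_pos: [0.4619, -0.3019, 0.0491]
eef_rot: [[-0.122, 0.993, -0.002], [0.993, 0.122, 0.002], [0.002, -0.002, -1.0]]
contact_force: [-0.1, -0.1, 0.3]
width: 0.996
finger_force: 0.0
time_s: 16.0
tool_pos: [0.4632, -0.304, 0.0527]
eef_rot: [[-0.121, 0.993, 0.001], [0.993, 0.121, -0.001], [-0.002, 0.0, -1.0]]
contact_force: [-1.6, 0.6, 6.8]
width: 0.296
finger_force: 58.5
time_s: 16.5
tool_pos: [0.4633, -0.304, 0.0527]
eef_rot: [[-0.121, 0.993, 0.001], [0.993, 0.121, -0.001], [-0.002, 0.0, -1.0]]
contact_force: [-2.5, -0.5, 5.6]
width: 0.3
finger_force: 58.5
```

```bash

python3 -m crank '[[0,0,5,0],[0,0,10,0],[0,0,15,0],[0,0,15,0],[0,0,15,0]]'
python3 -m crank '[[0,0,15,0],[0,0,15,0],[0,0,15,0],[0,0,0,0],[0,0,0,0]]'
python3 - <<'E'
from h import *
p,d=grab('side'); s=robot.read_state(); t=s['tool_pos']; print(t)
c=proj('side',[[t[0],t[1],t[2]-.02]])[0]; a,b=int(c[0]),int(c[1]); q=p[b-50:b+70,a-60:a+60]
cv2.imwrite('pics/s6.png',cv2.resize(q,(600,600),interpolation=cv2.INTER_CUBIC)[:,:,::-1])
E
```

```text
time_s: 17.0
tool_pos: [0.4634, -0.3034, 0.1129]
eef_rot: [[-0.122, 0.993, 0.001], [0.993, 0.122, -0.001], [-0.001, 0.001, -1.0]]
contact_force: [1.1, 0.4, -1.4]
width: 0.299
finger_force: 58.4
time_s: 17.5
tool_pos: [0.4631, -0.3033, 0.1564]
eef_rot: [[-0.122, 0.993, 0.001], [0.993, 0.122, -0.0], [-0.001, 0.0, -1.0]]
contact_force: [-0.5, 0.0, -1.0]
width: 0.294
finger_force: 58.4
[ 0.46247232 -0.30300105  0.15557287]
```

View pics/s6.png

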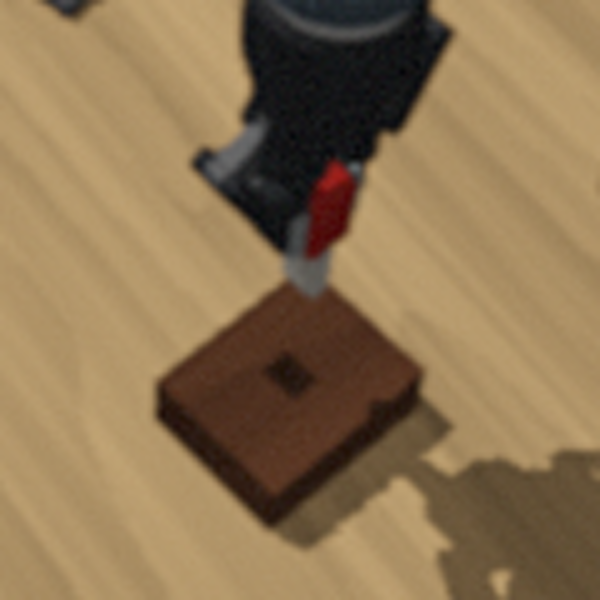

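The slot is longer along the stand's y, so the blade's 13 mm lies along the tool's closing line, as wanted. Next I measure the gap at the wide stop by profile.

```bash
cat > gap.py <<'E'
from h import *
p,d=grab('top')
a=np.radians(13); ex=np.array([np.cos(a),np.sin(a)]); ey=np.array([-ex[1],ex[0]]); o=np.array([.550,.0413])
def prof(xs,ys):
    W=np.array([[*(o+x/1000*ex+y/1000*ey),.026] for y in ys for x in xs]); px=proj('top',W).astype(np.float32)
    return cv2.remap(p,px[:,0].reshape(len(ys),-1),px[:,1].reshape(len(ys),-1),cv2.INTER_LINEAR).astype(float)
xs=np.arange(-45,50,1.)
for y0 in (-55,-32,0,26,32,38,55):
    q=prof(xs,np.arange(y0-2,y0+2.1,1)).mean(0); r,b=q[:,0],q[:,2]
    br=r-b  # brass positive, blue negative
    up=[round(xs[i]+ (20-br[i])/(br[i+1]-br[i]),1) for i in range(len(xs)-1) if br[i]>20>=br[i+1]]
    dn=[round(xs[i]+(-25-br[i])/(br[i+1]-br[i]),1) for i in range(len(xs)-1) if br[i]>-25>=br[i+1]]
    dn2=[round(xs[i]+(-25-br[i])/(br[i+1]-br[i]),1) for i in range(len(xs)-1) if br[i]<=-25<br[i+1]]
    print(y0,'brass end',up,'blue start',dn,'blue end',dn2)
q=prof(np.arange(-30,-20,1.),np.arange(-60,61,1.)).mean(1); br=q[:,0]-q[:,2]; print('brass y',[i-60 for i in range(120) if (br[i]>20)!=(br[i+1]>20)])
E
python3 gap.py
```

```text
-55 brass end [] blue start [np.float64(-0.6)] blue end [np.float64(41.7)]
-32 brass end [np.float64(-4.6)] blue start [np.float64(-0.4)] blue end [np.float64(41.4)]
0 brass end [np.float64(-44.5), np.float64(-2.7)] blue start [np.float64(0.1)] blue end [np.float64(41.1)]
26 brass end [np.float64(-18.3)] blue start [np.float64(-0.5)] blue end [np.float64(41.6)]
32 brass end [np.float64(-44.8), np.float64(-18.5)] blue start [np.float64(-0.3)] blue end [np.float64(41.1)]
38 brass end [np.float64(-18.4)] blue start [np.float64(-0.7)] blue end [np.float64(41.0)]
55 brass end [] blue start [np.float64(-0.4)] blue end [np.float64(41.3)]
brass y [-49, 49]
```

```bash

python3 -m crank '[[4.7,24.9,0,0.007],[4.7,24.9,0,0.007],[4.7,24.9,0,0.007],[4.7,24.9,0,0.007],[4.7,24.9,0,0.007]]'
python3 -m crank '[[4.7,24.9,0,0.007],[4.7,24.9,0,0.007],[4.7,24.9,0,0.007],[4.7,24.9,0,0.007],[4.7,24.9,0,0.007]]'
python3 -m crank '[[4.7,24.9,0,0.007],[4.7,24.9,0,0.007],[4.7,24.9,0,0.007],[4.7,24.9,0,0.007],[4.7,24.9,0,0.007]]'
python3 -m crank '[[0,0,-20,0],[0,0,-20,0],[0,0,-20,0],[0,0,-10,0],[0,0,0,0]]'
python3 - <<'E'
from h import *
p,d=grab('side'); s=robot.read_state(); t=s['tool_pos']; print(t)
c=proj('side',[[.535,.07,.05]])[0]; a,b=int(c[0]),int(c[1]); q=p[b-60:b+60,a-60:a+60]
print(a,b,proj('side',[[t[0],t[1],t[2]-.0417]]),proj('side',[[.5337,.0704,.026]]))
cv2.imwrite('pics/s7.png',cv2.resize(q,(600,600),interpolation=cv2.INTER_CUBIC)[:,:,::-1])
E
```

```text
time_s: 18.1
tool_pos: [0.4857, -0.1774, 0.1548]
eef_rot: [[-0.157, 0.988, -0.002], [0.988, 0.157, 0.001], [0.001, -0.002, -1.0]]
contact_force: [0.1, -0.5, -1.5]
width: 0.299
finger_force: 58.4
time_s: 18.6
tool_pos: [0.5091, -0.0531, 0.1549]
eef_rot: [[-0.191, 0.982, -0.002], [0.982, 0.191, 0.0], [0.001, -0.002, -1.0]]
contact_force: [-0.2, -0.5, -0.1]
width: 0.296
finger_force: 58.4
time_s: 19.1
tool_pos: [0.5326, 0.0711, 0.1548]
eef_rot: [[-0.225, 0.974, -0.002], [0.974, 0.225, -0.0], [0.0, -0.002, -1.0]]
contact_force: [0.0, -0.0, -0.8]
width: 0.296
finger_force: 58.4
time_s: 19.6
tool_pos: [0.5312, 0.0699, 0.0836]
eef_rot: [[-0.225, 0.974, -0.005], [0.974, 0.225, -0.0], [0.001, -0.005, -1.0]]
contact_force: [-0.6, 0.7, -0.5]
width: 0.297
finger_force: 58.5
[0.53252491 0.07015683 0.08500145]
309 234 [[309.13289894 236.02412128]] [[309.5488225  239.96651455]]
```

View pics/s7.png

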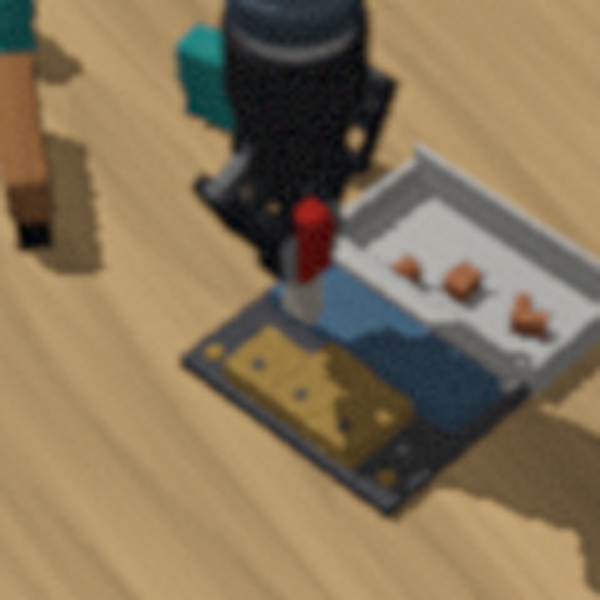

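The blade tip is at crop (303,320), over the gap between the short stop and the tile, about where predicted. I lower it slowly while watching the force.

```bash

python3 -m crank '[[1,0,-6,0],[0,0,-6,0],[0,0,-3,0],[0,0,-3,0],[0,0,0,0]]'
python3 -m crank '[[0,0,-3,0],[0,0,-3,0],[0,0,-2,0],[0,0,0,0],[0,0,0,0]]'
```

```text
time_s: 20.15
tool_pos: [0.5341, 0.0702, 0.0676]
eef_rot: [[-0.225, 0.974, -0.001], [0.974, 0.225, -0.0], [0.0, -0.001, -1.0]]
contact_force: [-0.3, -0.4, -0.6]
width: 0.296
finger_force: 58.5
time_s: 20.65
tool_pos: [0.5344, 0.0703, 0.0599]
eef_rot: [[-0.225, 0.974, -0.0], [0.974, 0.225, 0.0], [0.0, -0.0, -1.0]]
contact_force: [0.2, 0.1, -0.6]
width: 0.299
finger_force: 58.5
```

```bash

python3 -m crank '[[0,0,-2,0],[0,0,-2,0],[0,0,-2,0],[0,0,-1,0],[0,0,0,0]]'
python3 -m crank '[[0,0,-0.5,0],[0,0,0,0],[0,0,-0.5,0],[0,0,0,0],[0,0,0,0]]'
```

```text
time_s: 21.15
tool_pos: [0.5342, 0.0703, 0.0527]
eef_rot: [[-0.225, 0.974, -0.001], [0.974, 0.225, -0.0], [0.0, -0.001, -1.0]]
contact_force: [-0.3, 1.4, -1.2]
width: 0.297
finger_force: 58.5
time_s: 21.65
tool_pos: [0.5344, 0.0703, 0.052]
eef_rot: [[-0.225, 0.974, 0.0], [0.974, 0.225, 0.0], [-0.0, 0.0, -1.0]]
contact_force: [-0.1, -0.2, -1.1]
width: 0.295
finger_force: 58.5
```

```bash

python3 -m crank '[[0,0,-0.6,0],[0,0,0,0],[0,0,0,0],[0,0,0,0],[0,0,0,0]]'
python3 -m crank '[[0,0,-0.6,0],[0,0,0,0],[0,0,0,0],[0,0,0,0],[0,0,0,0]]'
```

```text
time_s: 22.15
tool_pos: [0.5345, 0.0703, 0.0517]
eef_rot: [[-0.225, 0.974, 0.0], [0.974, 0.225, -0.0], [-0.0, 0.0, -1.0]]
contact_force: [-1.8, 0.4, 4.7]
width: 0.297
finger_force: 58.9
time_s: 22.65
tool_pos: [0.5346, 0.0704, 0.0517]
eef_rot: [[-0.225, 0.974, 0.0], [0.974, 0.225, -0.001], [-0.001, -0.0, -1.0]]
contact_force: [-2.3, -0.3, 8.3]
width: 0.296
finger_force: 59.6
```

```bash

python3 -m crank '[[0,0,0.8,0],[1,0.2,0,0],[1,0.2,0,0],[1,0.2,0,0],[0,0,0,0]]'
python3 -m crank '[[1,0.2,0,0],[1,0.2,0,0],[1,0.25,0,0],[0,0,0,0],[0,0,0,0]]'
```

```text
time_s: 23.15
tool_pos: [0.5357, 0.0706, 0.0516]
eef_rot: [[-0.225, 0.974, -0.004], [0.974, 0.225, -0.002], [-0.001, -0.005, -1.0]]
contact_force: [-5.1, -0.6, 9.4]
width: 0.296
finger_force: 59.7
time_s: 23.65
tool_pos: [0.5367, 0.0708, 0.0516]
eef_rot: [[-0.225, 0.974, -0.008], [0.974, 0.225, -0.003], [-0.001, -0.009, -1.0]]
contact_force: [-8.0, -1.9, 13.4]
width: 0.298
finger_force: 60.4
```

```bash

python3 -m crank '[[0,0,0.7,0],[0,0,0,0],[0,0,0.7,0],[0,0,0,0],[0,0,0,0]]'
python3 -m crank '[[0,0,0.5,0],[0,0,0,0],[0,0,0,0],[0,0,0,0],[0,0,0,0]]'
```

```text
time_s: 24.15
tool_pos: [0.5396, 0.0709, 0.0521]
eef_rot: [[-0.225, 0.974, -0.002], [0.974, 0.225, -0.001], [-0.0, -0.002, -1.0]]
contact_force: [-1.6, -1.2, -1.8]
width: 0.296
finger_force: 58.6
time_s: 24.65
tool_pos: [0.5398, 0.0712, 0.0531]
eef_rot: [[-0.225, 0.974, -0.001], [0.974, 0.225, -0.001], [-0.0, -0.002, -1.0]]
contact_force: [-2.6, -2.4, -1.9]
width: 0.298
finger_force: 58.5
```

```bash

python3 -m crank '[[0,0,-0.6,0],[1,0.25,0,0],[1,0.25,0,0],[0,0,0,0],[0,0,0,0]]'
python3 -m crank '[[1,0.25,0,0],[0,0,0,0],[1,0.25,0,0],[0,0,0,0],[0,0,0,0]]'
python3 gap.py
```

```text
time_s: 25.15
tool_pos: [0.54, 0.0713, 0.0526]
eef_rot: [[-0.225, 0.974, -0.005], [0.974, 0.225, -0.002], [-0.001, -0.006, -1.0]]
contact_force: [-6.4, -2.9, 3.1]
width: 0.296
finger_force: 59.3
time_s: 25.65
tool_pos: [0.5401, 0.0714, 0.0522]
eef_rot: [[-0.225, 0.974, -0.009], [0.974, 0.225, -0.003], [-0.001, -0.01, -1.0]]
contact_force: [-9.7, -3.4, 4.4]
width: 0.3
finger_force: 59.8
-55 brass end [] blue start [np.float64(5.6)] blue end [np.float64(41.9)]
-32 brass end [np.float64(-7.9)] blue start [np.float64(5.5)] blue end [np.float64(42.1)]
0 brass end [] blue start [] blue end []
26 brass end [] blue start [np.float64(-38.5), np.float64(-33.3), np.float64(-25.2), np.float64(-10.0)] blue end [np.float64(-42.2), np.float64(-34.5), np.float64(-30.3), np.float64(-22.3), np.float64(-4.3)]
32 brass end [] blue start [np.float64(-27.0), np.float64(-23.5), np.float64(-11.3), np.float64(-2.3), np.float64(29.7)] blue end [np.float64(-30.0), np.float64(-27.0), np.float64(-18.3), np.float64(-5.5), np.float64(0.0), np.float64(30.5)]
38 brass end [] blue start [np.float64(-10.7), np.float64(-2.0), np.float64(-1.0), np.float64(8.0), np.float64(13.2), np.float64(20.5), np.float64(31.0)] blue end [np.float64(-14.5), np.float64(-5.0), np.float64(-2.0), np.float64(6.7), np.float64(9.0), np.float64(16.7), np.float64(22.0), np.float64(31.0)]
55 brass end [] blue start [] blue end []
brass y [-48, -37]
```

```bash

python3 -m crank '[[1,0.25,0.3,0],[1,0.25,0.3,0],[1,0.25,0.2,0],[0,0,0,0],[0,0,0,0]]'
python3 -m crank '[[1,0.25,0,0],[1,0.25,0,0],[1,0.25,0,0],[0,0,0,0],[0,0,0,0]]'
python3 - <<'E'
from h import *
p,d=grab('top'); P=cloud('top',d); hsv=cv2.cvtColor(p,cv2.COLOR_RGB2HSV)
import numpy as np
a=np.radians(13); ex=np.array([np.cos(a),np.sin(a)]); ey=np.array([-ex[1],ex[0]]); o=np.array([.550,.0413])
for y in (-65,-60,-50,-40,-30):
  W=np.array([[*(o+x/1000*ex+y/1000*ey),.026] for x in np.arange(-4,66,3.)]); px=proj('top',W).astype(np.float32)
  q=cv2.remap(p,px[:,0],px[:,1],cv2.INTER_LINEAR)[0:] .reshape(-1,3); print(y,[f'{int(r)}/{int(b)}' for r,g,b in q])
E
```

```text
time_s: 26.2
tool_pos: [0.5404, 0.0715, 0.0522]
eef_rot: [[-0.225, 0.974, -0.015], [0.974, 0.225, -0.005], [-0.002, -0.016, -1.0]]
contact_force: [-12.4, -3.6, 6.9]
width: 0.295
finger_force: 60.2
time_s: 26.7
tool_pos: [0.5406, 0.0716, 0.0518]
eef_rot: [[-0.225, 0.974, -0.021], [0.974, 0.225, -0.007], [-0.002, -0.022, -1.0]]
contact_force: [-17.3, -4.0, 9.7]
width: 0.293
finger_force: 61.0
-65 ['17/23', '20/25', '18/30', '18/44', '23/54', '23/55', '24/52', '22/51', '26/57', '23/54', '24/55', '23/53', '26/54', '23/52', '25/53', '25/52', '57/71', '82/87', '80/84', '78/84', '86/90', '100/105', '144/152', '164/172']
-60 ['26/31', '22/28', '21/31', '20/46', '24/52', '21/53', '24/56', '22/54', '25/55', '23/53', '24/56', '24/55', '25/54', '23/55', '23/52', '26/53', '48/64', '76/81', '76/82', '80/85', '77/82', '76/80', '107/113', '142/150']
-50 ['22/25', '23/29', '24/34', '22/48', '25/55', '23/55', '21/54', '22/53', '24/54', '20/50', '25/54', '25/56', '28/56', '26/56', '24/55', '25/54', '51/68', '77/83', '80/85', '79/83', '78/83', '76/82', '78/84', '79/85']
-40 ['31/26', '24/26', '20/32', '24/47', '27/57', '28/57', '23/54', '22/52', '27/55', '23/52', '22/51', '24/53', '26/55', '23/54', '25/54', '24/51', '49/66', '80/86', '82/87', '79/84', '77/82', '76/79', '77/85', '81/84']
-30 ['21/28', '18/24', '19/30', '21/42', '24/52', '23/54', '22/52', '21/52', '22/51', '25/55', '23/52', '24/53', '25/54', '26/55', '26/54', '28/52', '50/65', '81/88', '82/87', '80/84', '78/83', '76/80', '80/86', '81/87']
```

```bash

python3 -m crank '[[0,0,0.5,0],[0,0,0.5,0],[1,0.25,0.2,0],[1,0.25,0.2,0],[0,0,0,0]]'
python3 -m crank '[[1,0.25,0.2,0],[0,0,0,0],[0,0,0,0],[0,0,0,0],[0,0,0,0]]'
```

```text
time_s: 27.25
tool_pos: [0.5408, 0.0716, 0.0518]
eef_rot: [[-0.225, 0.974, -0.025], [0.974, 0.224, -0.008], [-0.002, -0.026, -1.0]]
contact_force: [-17.8, -4.8, 7.1]
width: 0.296
finger_force: 60.7
time_s: 27.75
tool_pos: [0.5409, 0.0717, 0.0518]
eef_rot: [[-0.224, 0.974, -0.027], [0.974, 0.224, -0.008], [-0.002, -0.028, -1.0]]
contact_force: [-18.8, -5.3, 6.5]
width: 0.298
finger_force: 60.9
```

```bash

python3 -m crank '[[0,0,0,0],[0,0,0,0],[0,0,0,0],[0,0,0,0],[0,0,0,0]]'
python3 -c "
from workcell import robot
print(robot.close_job())"
```

```text
time_s: 28.25
tool_pos: [0.5409, 0.0716, 0.0519]
eef_rot: [[-0.224, 0.974, -0.027], [0.974, 0.224, -0.008], [-0.002, -0.028, -1.0]]
contact_force: [-18.3, -5.8, 7.7]
width: 0.296
finger_force: 60.9
the job is handed in; nothing more can be done
None
```

I handed the job in at about 28 s (limit 64 s): the three offcuts are in the tray, the brush stands on its bristles, and the gripped spacer presses the tile against the fence with about 19 N. The top view showed the tile flush at all five lines checked on its −y half; the arm hid the other half.

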